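# Clear the mould face, close the mould and hold it shut

### The arm

A 6-joint arm with a two-finger parallel gripper is mounted at the origin on the work surface. World frame = base frame: x ahead of the robot, y to its left, z up, the work surface at z = 0. Lengths are in m, angles in rad, forces in N, time in s.
With the tool pointing down it reaches from about 0.225 to 0.875 m from the base axis. Payload 3.4 kg.
Tool frame: the origin (TCP) lies at the very end of the fingers, on their centre line; the grasp point (between the pads) lies 19 mm behind it (manip.grasp_offset is the distance from the TCP to the grasp point, in m); x points along the fingers, y is the direction in which the jaws open and shut, and the axes are right-handed (so a half turn about x gives the same grasp; the last joint's range is limited). The gripper opens to 85 mm and grips with 20 to 120 N. Pads are 22 mm wide; open, the fingers measure 114 mm over their backs; the gripper's body (76 mm by 85 mm) begins 54 mm behind the grasp point. The pads swing forward as they close: fully open they stand 13 mm farther back than shut.
Start: joints at [1.018, 0.276, 1.505, -0, 1.361, -0.121], TCP at [0.241, 0.522, 0.231] pointing down, gripper open.
Joint ranges: [-2.89, 2.89], [-0.75, 2.08], [0.22, 2.7], [-1.18, 4.32], [0.11, 2.71], [-2.7, 2.7]. Speed limits (rad/s): [2.57, 2.57, 3.14, 3.14, 3.14, 3.14].

### API

Orientations are given as a unit quaternion [w, x, y, z].
In Python, from rig import manip gives the robot as it stands.
- The arm moves only by the tool step_arm, never from a script. Its argument "increments" is a list of rows, each an object with "grip": the opening, from 0 (shut) to 1 (fully open); "delta_pos": the shift along the world's x, y, z in m, a list of three; "twist": the turn about the world's z in degrees. A call has 1 to 10 rows; each row shifts and turns the commanded pose from where the row before left it; what a row does not reach is not made up. A row lasts 1/12 s, in which the tool goes at most 41.7 mm and 7.16 degrees, less where a joint would pass 70% of its speed; a pose out of reach is approached as far as the arm can. A call with a gripper value outside its range is refused whole. The fingers move at their own pace and stop on an object; "force" is the grip in N (left out, the last holds). Time passes only in rows, so rows that do not move let the fingers close. It gives the time, the measured TCP pose, the force and the opening at its end, in the units of the state.
- manip.get_state(): the state, without advancing time (a new reading comes with each control period).
- manip.get_image(name): name is "scene" or "top" or "wrist"; returns a dict with "img" (400x640x3 uint8, red, green, blue), "fx", "fy", "cx", "cy" (pixels), "rvec" (rotation vector, rad) and "tvec" (3), from world to camera coordinates, as OpenCV has them; the wrist camera has in their place "mount" (4x4, takes a point from camera to tool coordinates, whose origin is the TCP and whose axes are the tool frame's). Camera axes: x right, y down, z forward; pixel columns grow to the right and rows downward; lengths in m; the calibration is good to about 2 mm. A picture is of the moment at which its call begins: read the wrist's pose just before it. There is no depth.
- manip.sign_off(): hands the job in, once; it reports no verdict.
The state is a dict: "clock": time; "qpos": joint angles; "qd": joint speeds; "effort": joint torques, N m; "position": TCP position; "ee_rot": TCP orientation; "contact_force": force on the tool from outside, world axes, zero at the start; "moment": the same for the moment, N m; "width": finger opening in m.
Only numpy, scipy, OpenCV 4.12 (cv2) and the standard library are available. Lean on these libraries where they do the work, as an engineer would, in place of code of your own. Each camera call takes 0.05 s, during which the arm holds its last target. There are 200 camera calls.

### The job

Take the scraper by its handle and sweep the three plastic offcuts off the mould's lower half into its catch tray (do not touch them with the gripper), then set the scraper down on the bench, clear of the mould. Fit the upper half onto the two dowels and press it down against the sprung pins until the two faces meet, and finish like that: still holding the mould pressed fully shut. Leave the other things on the bench where they are.

Things in the scene. Friction and masses are not known exactly. Their poses are not given: they have to be found in the camera images.
- mould: Lower half of a two-plate mould, screwed to the bench: an aluminium block 160 (x) x 90 (y) x 36 mm high, flat on top. Origin: centre of its underside, on the bench; x along its length, z up. The catch tray is fixed along its +y side. Between the dowels and pins, x from -54 to +54 mm of the face is clear for sweeping along y.
- dowel_a (a point): Foot of one of two steel dowels on the mould's face: 12 mm in diameter, 22 mm tall, the top 6 mm tapering to 4 mm; at x = +62, y = 0 mm of the mould, 36 mm above the bench. Axes as the mould's.
- dowel_b (a point): Foot of the other dowel, the same, at x = -62, y = 0 mm of the mould.
- tray_mid (a point): Middle of the steel catch tray's floor, 4 mm above the bench, at x = 0, y = +90 mm of the mould. Inside, the tray runs from y = 45 to 132 and x = -82 to +82 mm of the mould; rim 24 mm above the bench. No wall stands between block and tray: what is pushed over the +y edge of the face falls in. Axes as the mould's.
- ejector (a joint): Four brass ejector pins, 8 mm in diameter, at x = +-62, y = +-30 mm of the mould's face, moving together on springs: 0 = up, 8 mm above the face; 0.008 m = pressed flush. They give from 8 N and are flush at 14 N in all, so the upper half alone (4 to 5.6 N) rests on them with an 8 mm gap, and the mould springs open when not pressed.
- plate_grip (a point): Centre of the wooden grip, 64 (x) x 20 (y) x 50 mm high, on the middle of the loose upper half; 41 mm above the plate's underside. z up. It fits the dowels either way round; this point is then 77 mm above the bench when shut, 85 mm when it only rests on the pins. Upper half and scraper stand on either side of the mould, which on which varies.
- plate_hole (a point): Upper half: an aluminium plate 160 (x) x 90 (y) x 16 mm, 0.4 to 0.57 kg, flat on the bench, grip upwards. This point is the upper mouth of one of its two through holes, 14 mm in diameter, chamfered, at x = +62 mm, y = 0 from its middle; the other is at x = -62 mm. x along the plate's length.
- scraper_grip (a point): Centre of the handle of the scraper that stands upright on the bench: a black rubber foot 84 (x) x 26 (y) x 20 mm high, and on it a wooden handle 50 (x) x 18 (y) x 60 mm high; 80 mm tall over all, 0.1 to 0.16 kg. This point is 52 mm above the underside of the foot. x runs along the foot, z up.
- slug1_mid (a point): Centre of one of three black plastic offcuts that lie on the mould's face between the dowels: a round stub 18 mm in diameter and 16 mm high, 12 g.
- slug2_mid (a point): Centre of one of three black plastic offcuts that lie on the mould's face between the dowels: a block 16 x 16 x 14 mm, 12 g.
- slug3_mid (a point): Centre of one of three black plastic offcuts that lie on the mould's face between the dowels: a round stub 20 mm in diameter and 13 mm high, 12 g.
- reagent: Bystander: brown reagent bottle with black cap, 68 mm wide, 150 mm high; to be left where it is. Origin: its underside.
- beaker: Bystander: glass beaker, 72 mm wide, 90 mm high; to be left where it is. Origin: its underside.
- jar: Bystander: small clear jar with white cap, 60 mm wide, 75 mm high; to be left where it is. Origin: its underside.
- bung: Bystander: black rubber bung, 38 mm wide, 26 mm high; to be left where it is. Origin: its underside.
- dish: Bystander: small white dish, 68 mm wide, 20 mm high; to be left where it is. Origin: its underside.
- pliers: Bystander: orange-handled pliers lying on the bench, 165 mm long, 14 mm high; to be left where it is. Origin: its underside.
- screwdriver: Bystander: red-handled screwdriver lying on the bench, 30 mm high; to be left where it is. Origin: its underside.

How it is judged:
By the outcome, as a careful person would: the job done as asked, in the order asked, and still so for the second after the job is handed in, while the arm keeps its last pose, push and grip.
It also fails if it takes over 62 s, if anything falls off the work surface, if the arm or the gripper's body presses on something with over 40 N, if the wrist force passes 120 N, or if a joint passes its speed limit or range.

## Working session

There is one attempt and no reset: what is moved stays moved. The work goes in short steps, Python scripts to look and compute and a tool call to move; the robot and the scene stay as the last step left them, time stands still between calls to the robot, and variables do not carry over. Pictures are saved under pics/ and viewed, about 8 in all and at most 12, crops included, and the job is handed in when it is done.

Besides the shell and the picture viewer there is one more tool, called after "Emit:" as name([rows], argument=value, ...), one row to a line, values as JSON. step_arm: Moves the arm, as the interface text tells. Its arguments: {"type":"object","properties":{"increments":{"type":"array"},"force":{"type":"number"}},"required":["increments"]}

```bash
mkdir -p pics; python3 - <<'E'
from rig import manip
import cv2,pickle
print(manip.get_state())
d={}
for n in("scene","top"):
    d[n]=manip.get_image(n); cv2.imwrite(f"pics/{n}0.png",d[n]["img"][:,:,::-1])
    print({k:v for k,v in d[n].items() if k!="img"})
pickle.dump(d,open("d0.pkl","wb"))
E
```

```text
{'clock': 0.0, 'qpos': array([ 1.01800178e+00,  2.76630352e-01,  1.50616605e+00,  1.77102569e-05,
        1.36070769e+00, -1.20950401e-01]), 'qd': array([-0.00019321,  0.00211865,  0.0008795 ,  0.00141406,  0.00040624,
        0.00063385]), 'effort': array([-1.18815592e-04, -4.16784918e+01, -2.45797116e+01, -1.91334088e-04,
        1.12074602e-02,  7.60821848e-06]), 'position': array([0.24034953, 0.52175817, 0.23040644]), 'ee_rot': array([ 0.69045749,  0.15086176,  0.69091579, -0.15213334]), 'contact_force': array([-0.60792214,  0.17715144,  0.51474621]), 'moment': array([-0.00860212, -0.01886602,  0.04578331]), 'width': 0.08589906553100315}
{'fx': 422.88120284504276, 'fy': 422.88120284504276, 'cx': 324.58507408733124, 'cy': 207.45278080847964, 'rvec': array([ 2.04914134,  1.15585128, -0.55320761]), 'tvec': array([-0.29649033, -0.2585261 ,  1.61596403])}
{'fx': 403.9364901474993, 'fy': 403.9364901474993, 'cx': 317.60815870412875, 'cy': 199.20879159813393, 'rvec': array([ 2.13989915, -2.04053972,  0.24279504]), 'tvec': array([-0.01814827,  0.59190467,  0.80109207])}
```

View pics/top0.png

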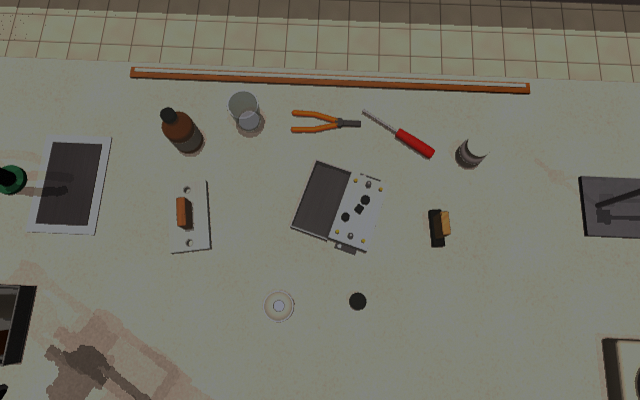

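View pics/scene0.png

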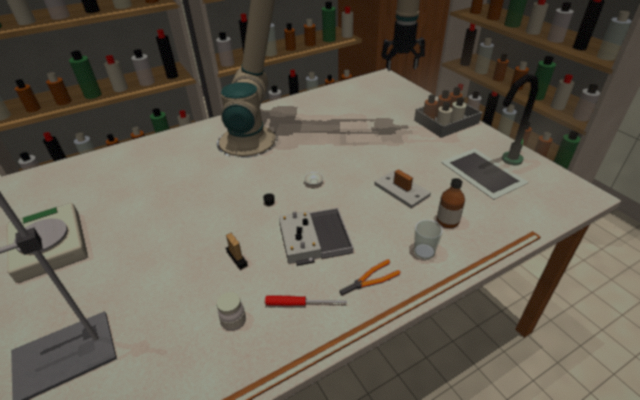

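Top view: the mould is at about (358,210) with its tray to the left (322,200). The plate is at (190,220) and the scraper at (438,228). In the scene view the mould is at (300,235), the plate at (403,187) and the scraper at (236,252). Next I'll take coarse positions and set up helpers.

```bash
cat > h.py <<'E'
import numpy as np,cv2
from scipy.spatial.transform import Rotation as R
def cam(c,st=None):
    """K, R, t world->cam"""
    K=np.array([[c["fx"],0,c["cx"]],[0,c["fy"],c["cy"]],[0,0,1]])
    if "mount" in c:
        T=np.eye(4);w,x,y,z=st["ee_rot"];T[:3,:3]=R.from_quat([x,y,z,w]).as_matrix();T[:3,3]=st["position"]
        M=np.linalg.inv(T@c["mount"]);return K,M[:3,:3],M[:3,3]
    return K,cv2.Rodrigues(np.array(c["rvec"]))[0],np.array(c["tvec"])
def ray(k,uv,z):
    K,Rm,t=k;o=-Rm.T@t;d=Rm.T@np.linalg.inv(K)@np.array([*uv,1.]);return o+d*(z-o[2])/d[2]
def proj(k,P):
    K,Rm,t=k;p=(np.atleast_2d(P)@Rm.T+t)@K.T;return p[:,:2]/p[:,2:]
def tri(obs):
    """obs: list of (cam,uv) -> point, residual px"""
    A=[];
    for k,(u,v) in obs:
        P=k[0]@np.c_[k[1],k[2]];A+=[u*P[2]-P[0],v*P[2]-P[1]]
    A=np.array(A);X=np.linalg.lstsq(A[:,:3],-A[:,3],rcond=None)[0]
    return X,[np.round(proj(k,X)[0]-uv,1) for k,uv in obs]
E
python3 - <<'E'
import pickle,cv2,numpy as np
from h import *
d=pickle.load(open("d0.pkl","rb"));k=cam(d["top"])
for n,uv,z in[("grip",(181,212),.066),("holeA",(186,190),.016),("holeB",(189,243),.016),("scr",(447,223),.08),("scrfoot",(437,228),.02),("dowA",(368,184),.058),("dowB",(350,237),.058),("bung",(358,301),.02),("dish",(279,306),.02),("bottle",(168,115),.15),("beaker",(250,122),0),("jar",(470,155),.0)]:print(n,ray(k,uv,z).round(3))
im=d["top"]["img"][:,:,::-1]
f=lambda x,y,w:cv2.resize(im[y:y+105,x:x+w],None,fx=4,fy=4,interpolation=cv2.INTER_CUBIC)
cv2.imwrite("pics/c1.png",np.hstack([f(160,155,60),f(285,155,105),f(420,175,35)]))
E
```

```text
grip [0.551 0.303 0.066]
holeA [0.613 0.316 0.016]
holeB [0.491 0.294 0.016]
scr [ 0.551 -0.265  0.08 ]
scrfoot [ 0.551 -0.261  0.02 ]
dowA [ 0.635 -0.1    0.058]
dowB [ 0.515 -0.063  0.058]
bung [ 0.383 -0.087  0.02 ]
dish [0.364 0.082 0.02 ]
bottle [0.737 0.326 0.15 ]
beaker [0.797 0.186 0.   ]
jar [ 0.736 -0.35   0.   ]
```

View pics/c1.png

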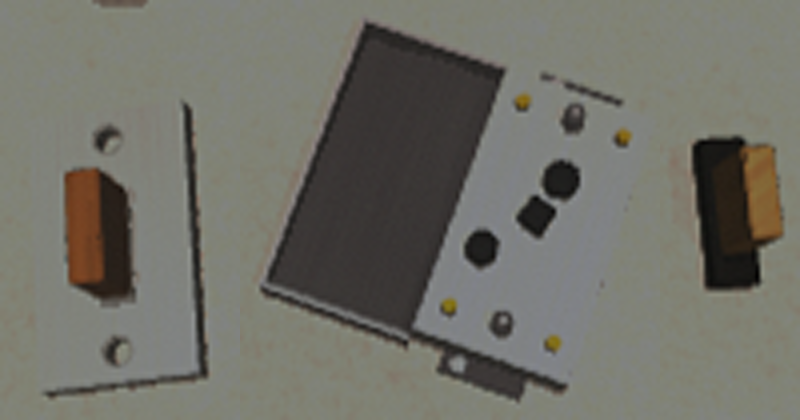

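The crop shows the plate with holes at its ends and a yaw of about +10°. The mould's yaw is about -17° with the tray on world +y, and the three offcuts lie near its middle. The scraper's foot runs roughly along x. I'll go over the plate and then the mould for wrist views on the way.

Emit:
step_arm([
  {"grip":1,"delta_pos":[0.03,-0.022,0.007],"twist":3.5},
  {"grip":1,"delta_pos":[0.03,-0.022,0.007],"twist":3.5},
  {"grip":1,"delta_pos":[0.03,-0.022,0.007],"twist":3.5},
  {"grip":1,"delta_pos":[0.03,-0.022,0.007],"twist":3.5},
  {"grip":1,"delta_pos":[0.03,-0.022,0.007],"twist":3.5},
  {"grip":1,"delta_pos":[0.03,-0.022,0.007],"twist":3.5},
  {"grip":1,"delta_pos":[0.03,-0.022,0.007],"twist":3.5},
  {"grip":1,"delta_pos":[0.03,-0.022,0.007],"twist":3.5},
  {"grip":1,"delta_pos":[0.03,-0.022,0.007],"twist":0},
  {"grip":1,"delta_pos":[0,0,0],"twist":0},
])

```text
clock: 0.93
position: [0.5168, 0.32, 0.2946]
ee_rot: [0.709, -0.019, 0.705, 0.017]
contact_force: [-0.1, 0.2, 1.5]
width: 0.0855
```

```bash
cat >> h.py <<'E'
def snap(tag):
    from rig import manip;import pickle
    st=manip.get_state();c=manip.get_image("wrist");pickle.dump((st,c),open(tag+".pkl","wb"))
    cv2.imwrite(f"pics/{tag}.png",c["img"][:,:,::-1])
    print(st["clock"],st["position"].round(4),R.from_quat(st["ee_rot"][[1,2,3,0]]).as_matrix().round(3).tolist());return st,c
E
python3 - <<'E'
from h import *
st,c=snap("w1");print(c["mount"],c["fx"]);k=cam(c,st)
print(proj(k,[[.613,.316,.016],[.491,.294,.016],[.551,.303,.066]]))
E
```

```text
0.9333 [0.5168 0.32   0.2946] [[0.005, -0.051, 0.999], [-0.003, 0.999, 0.051], [-1.0, -0.003, 0.005]]
[[-1.17309286e-03 -3.18104662e-01  9.48054876e-01 -1.41925168e-01]
 [ 9.99998706e-01  6.70469960e-04  1.46233198e-03  2.55275603e-04]
 [-1.10081694e-03  9.48055365e-01  3.18103464e-01 -8.15319430e-02]
 [ 0.00000000e+00  0.00000000e+00  0.00000000e+00  1.00000000e+00]] 317.85090510327274
[[317.67589833 224.4126035 ]
 [305.09543619 137.55451055]
 [308.49931038 193.07293952]]
```

Emit:
step_arm([
  {"grip":1,"delta_pos":[0.002,-0.039,-0.004],"twist":-2},
  {"grip":1,"delta_pos":[0.002,-0.039,-0.004],"twist":-2},
  {"grip":1,"delta_pos":[0.002,-0.039,-0.004],"twist":-2},
  {"grip":1,"delta_pos":[0.002,-0.039,-0.004],"twist":-2},
  {"grip":1,"delta_pos":[0.002,-0.039,-0.004],"twist":-2},
  {"grip":1,"delta_pos":[0.002,-0.039,-0.004],"twist":-2},
  {"grip":1,"delta_pos":[0.002,-0.039,-0.004],"twist":-2},
  {"grip":1,"delta_pos":[0.002,-0.039,-0.004],"twist":-2},
  {"grip":1,"delta_pos":[0.002,-0.039,-0.004],"twist":-2},
  {"grip":1,"delta_pos":[0,0,0],"twist":0},
])

```text
clock: 1.82
position: [0.5279, -0.0322, 0.2569]
ee_rot: [0.7, 0.091, 0.702, -0.094]
contact_force: [-0.3, -0.2, 0.4]
width: 0.0854
```

```bash
python3 -c "
from h import *
snap('w2')"
```

```text
1.8167 [ 0.5279 -0.0322  0.2569] [[-0.002, 0.26, 0.965], [-0.004, 0.965, -0.26], [-1.0, -0.004, -0.001]]
```

Emit:
step_arm([
  {"grip":1,"delta_pos":[-0.002,-0.03,-0.005],"twist":2},
  {"grip":1,"delta_pos":[-0.002,-0.03,-0.005],"twist":2},
  {"grip":1,"delta_pos":[-0.002,-0.03,-0.005],"twist":2},
  {"grip":1,"delta_pos":[-0.002,-0.03,-0.005],"twist":2},
  {"grip":1,"delta_pos":[0,0,0],"twist":0},
])

```text
clock: 2.28
position: [0.5201, -0.1491, 0.237]
ee_rot: [0.705, 0.041, 0.707, -0.042]
contact_force: [-0.7, 0.8, 0.9]
width: 0.0854
```

```bash
python3 -c "
from h import *
snap('w3')
a,b,c=[cv2.imread(f'pics/w{i}.png') for i in (1,2,3)]
cv2.imwrite('pics/v1.png',cv2.resize(np.hstack([a[40:340,180:440],b[40:340,180:460]]),None,fx=1.48,fy=1.48,interpolation=cv2.INTER_CUBIC))
cv2.imwrite('pics/v2.png',c)
"
```

```text
2.2833 [ 0.5201 -0.1491  0.237 ] [[-0.002, 0.118, 0.993], [-0.001, 0.993, -0.118], [-1.0, -0.002, -0.002]]
```

View pics/v1.png

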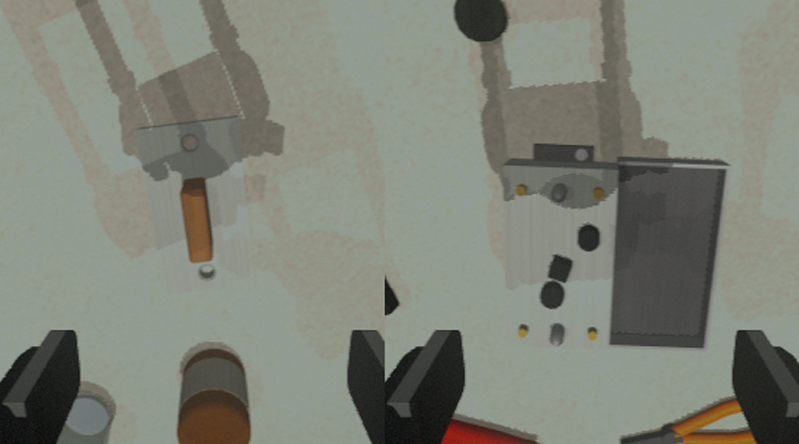

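View pics/v2.png

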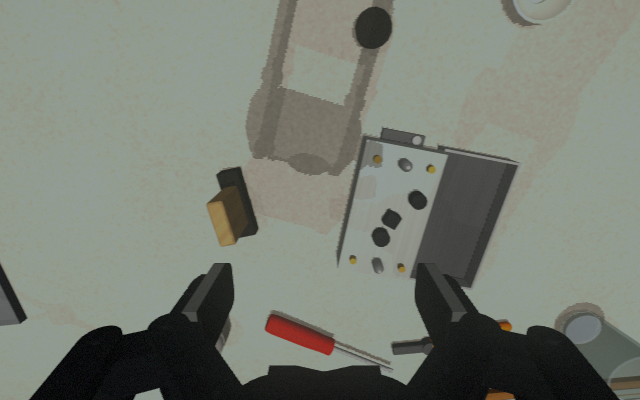

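Left half of v1 (w1): the plate's grip is at about (197,220), with one hole visible at (207,270) and the other under shadow at (190,142). Right half (w2): pins at (521,191), (599,193), (523,331) and (593,333), and offcuts at (588,237), (560,268) and (552,294). In w3 the scraper's foot is at (237,200) and its pins at (377,159), (431,169), (353,260) and (401,268).

```bash
cat > fit.py <<'E'
import pickle
from h import *
from scipy.optimize import least_squares
def load(t): st,c=pickle.load(open(t+".pkl","rb"));return cam(c,st),c["img"]
d=pickle.load(open("d0.pkl","rb"))
E
python3 - <<'E'
from fit import *
k1,_=load("w1");k2,_=load("w2");k3,i3=load("w3");kt=cam(d["top"])
r=lambda x,y:(180+(x-385)/1.48,40+y/1.48)
l=lambda x,y:(180+x/1.48,40+y/1.48)
p2=[r(521,190),r(599,192),r(523,330),r(593,332)];p3=[(377,158),(431,168),(353,259),(401,267)]
q=lambda x,y:(285+(x-240)/4,155+y/4)
pt=[q(553,342),q(448,306),q(622,136),q(522,101)]
X=[]
for a,b,c in zip(p2,p3,pt):
    x,e=tri([(k2,a),(k3,b)]);x2,e2=tri([(k2,a),(k3,b),(kt,c)]);X.append(x);print(x.round(4),e,x2.round(4),e2,ray(k2,a,.044).round(4),ray(k3,b,.044).round(4),ray(kt,c,.044).round(4))
# plate from w1 and top
print("plate",ray(k1,l(207,270),.016),ray(k1,l(190,142),.016),"grip top w1",[ray(k1,l(*p),.066).round(4) for p in[(182,180),(205,180),(212,262),(189,263)]])
qp=lambda x,y:(160+x/4,155+y/4)
print("top",ray(kt,qp(107,139),.016),ray(kt,qp(117,350),.016),"griptop",[ray(kt,qp(*p),.066).round(4) for p in[(66,172),(99,168),(103,282),(69,282)]])
# scraper
for k,im,roi in((k3,i3,(190,150,90,110)),(kt,d["top"]["img"],(422,195,35,60))):
    x,y,w,h=roi;s=im[y:y+h,x:x+w].astype(int)
    for nm,m in(("handle",(s[...,0]-s[...,2]>25)&(s.sum(2)>100)),("foot",s.sum(2)<110)):
        n,lab,stt,cc=cv2.connectedComponentsWithStats(m.astype(np.uint8));j=1+stt[1:,4].argmax()
        pts=np.argwhere(lab==j)[:,::-1].astype(np.float32);R_=cv2.minAreaRect(pts);print(nm,stt[j],(cv2.boxPoints(R_)+[x,y]).round(1).tolist())
print("foot in top",[ray(kt,(420+(a-660)/4,175+b/4),.02).round(4) for a,b in[(695,142),(742,138),(760,286),(707,289)]])
E
```

```text
[ 0.5101 -0.0898  0.039 ] [array([-0.1, -0.5]), array([0. , 0.6])] [ 0.5104 -0.0914  0.0415] [array([-1.6,  0.6]), array([-1. ,  1.5]), array([-0.9,  0.4])] [ 0.5099 -0.0888  0.044 ] [ 0.5084 -0.0905  0.044 ] [ 0.5111 -0.0931  0.044 ]
[ 0.528  -0.0316  0.0375] [array([-0. , -0.3]), array([0. , 0.3])] [ 0.5274 -0.0337  0.043 ] [array([-1.9,  0.8]), array([-0.3,  1.1]), array([-0.8,  0.4])] [ 0.5269 -0.0313  0.044 ] [ 0.526  -0.0337  0.044 ] [ 0.5282 -0.0354  0.044 ]
[ 0.6282 -0.1263  0.0391] [array([-0. , -0.1]), array([-0. ,  0.1])] [ 0.6304 -0.1284  0.0361] [array([-0.7,  0.6]), array([-1.8,  0.7]), array([-0.9,  0.3])] [ 0.6259 -0.1247  0.044 ] [ 0.6254 -0.1265  0.044 ] [ 0.6289 -0.1293  0.044 ]
[ 0.6473 -0.069   0.0363] [array([0., 0.]), array([ 0. , -0.1])] [ 0.6478 -0.071   0.0369] [array([-1.4,  1. ]), array([-1.5,  0.8]), array([-1.1,  0.4])] [ 0.6431 -0.0677  0.044 ] [ 0.6427 -0.0705  0.044 ] [ 0.6467 -0.0728  0.044 ]
plate [0.6097741  0.31898441 0.016     ] [0.48870267 0.29821095 0.016     ] grip top w1 [array([0.5125, 0.2951, 0.066 ]), array([0.5115, 0.3134, 0.066 ]), array([0.5814, 0.3226, 0.066 ]), array([0.5833, 0.3032, 0.066 ])]
top [0.6137608  0.31447016 0.016     ] [0.49210872 0.29359945 0.016     ] griptop [array([0.5816, 0.3169, 0.066 ]), array([0.5846, 0.2993, 0.066 ]), array([0.5222, 0.2892, 0.066 ]), array([0.5213, 0.3074, 0.066 ])]
handle [ 16  36  30  61 945] [[206.0, 186.0], [235.0, 186.0], [235.0, 246.0], [206.0, 246.0]]
foot [54 44  3  2  3] [[244.0, 194.0], [244.2, 193.6], [246.2, 194.6], [246.0, 195.0]]
handle [ 18  16  11  24 197] [[439.7, 211.2], [447.8, 210.2], [450.6, 233.8], [442.4, 234.8]]
foot [  6  15  18  37 454] [[427.7, 210.2], [442.2, 208.7], [446.1, 245.5], [431.6, 247.0]]
foot in top [array([ 0.5901, -0.2429,  0.02  ]), array([ 0.5937, -0.2696,  0.02  ]), array([ 0.5098, -0.2775,  0.02  ]), array([ 0.5067, -0.2481,  0.02  ])]
```

Emit:
step_arm([
  {"grip":1,"delta_pos":[0.007,-0.028,-0.015],"twist":3},
  {"grip":1,"delta_pos":[0.007,-0.028,-0.015],"twist":3},
  {"grip":1,"delta_pos":[0.007,-0.028,-0.015],"twist":3},
  {"grip":1,"delta_pos":[0.007,-0.026,-0.015],"twist":2},
  {"grip":1,"delta_pos":[0,0,0],"twist":0},
  {"grip":1,"delta_pos":[0,0,0],"twist":0},
])

```text
clock: 2.83
position: [0.5489, -0.2549, 0.177]
ee_rot: [0.706, -0.025, 0.707, 0.027]
contact_force: [0.0, 0.5, -0.0]
width: 0.0853
```

```bash
python3 -c "
from h import *
st,c=snap('w4');k=cam(c,st);im=c['img'].copy()
from fit import load
k3,_=load('w3');i3=cv2.imread('pics/w3.png')
a=cv2.cvtColor(im,cv2.COLOR_RGB2BGR)
u=proj(k,[[.549,-.259,.08]])[0];print(u)
cv2.imwrite('pics/v3.png',np.hstack([cv2.resize(a[80:380,200:440],None,fx=2,fy=2,interpolation=2),cv2.resize(i3[150:260,190:270],(436,600),interpolation=2)])[:, :800])
"
```

```text
2.8333 [ 0.5489 -0.2549  0.177 ] [[-0.002, -0.074, 0.997], [0.003, 0.997, 0.074], [-1.0, 0.003, -0.002]]
[317.56821177 203.09213056]
```

View pics/v3.png

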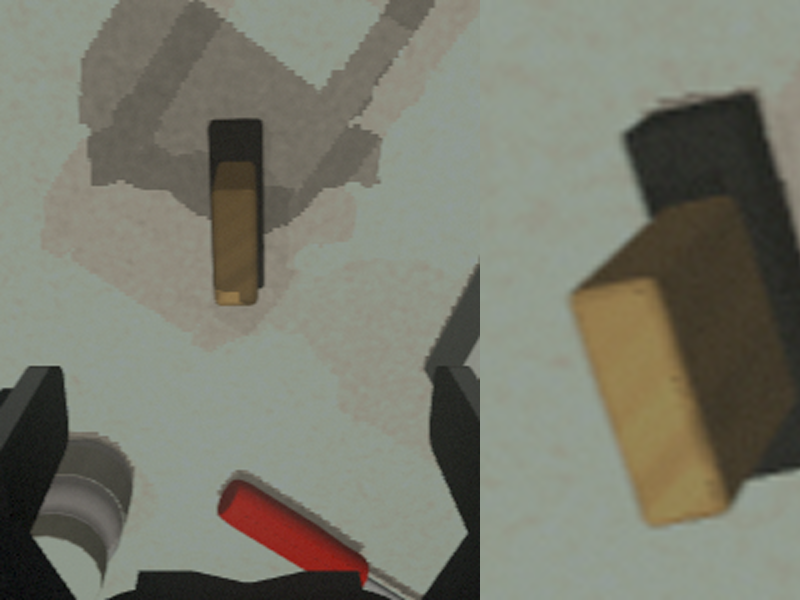

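In w4 the handle's top face spans (214..258, 190..305) in the crop. In w3 its corners are (572,293), (655,278), (728,512) and (650,527). I'll triangulate these.

```bash
python3 -c "
from fit import *
k3,_=load('w3');k4,_=load('w4')
f=lambda x,y:(190+(x-480)/5.45,150+y/5.45)
g=lambda x,y:(200+x/2,80+y/2)
A=[g(214,190),g(255,190),g(258,305),g(215,305)];B=[f(572,293),f(655,278),f(728,512),f(650,527)]
X=[]
for a,b in zip(A,B):
    x,e=tri([(k4,a),(k3,b)]);X.append(x);print(x.round(4),e,ray(k4,a,.08).round(4),ray(k3,b,.08).round(4))
print(np.mean(X,0))
print('foot near corners',ray(k4,g(210,121),.02),ray(k4,g(263,120),.02),ray(k4,g(263,287),.02))
"
```

```text
[ 0.5283 -0.2688  0.0749] [array([0. , 0.3]), array([-0.1, -0.3])] [ 0.5268 -0.2687  0.08  ] [ 0.5271 -0.2667  0.08  ]
[ 0.527  -0.2527  0.0753] [array([0. , 0.4]), array([-0.1, -0.3])] [ 0.5256 -0.2529  0.08  ] [ 0.526 -0.251  0.08 ]
[ 0.5743 -0.2478  0.0788] [array([-0.,  0.]), array([-0., -0.])] [ 0.5737 -0.2479  0.08  ] [ 0.5737 -0.2474  0.08  ]
[ 0.5781 -0.2656  0.0733] [array([-0. ,  0.1]), array([-0. , -0.1])] [ 0.575  -0.2655  0.08  ] [ 0.5751 -0.2628  0.08  ]
[ 0.55191846 -0.25875204  0.07556366]
foot near corners [ 0.5087677  -0.27439204  0.02      ] [ 0.50646621 -0.24979604  0.02      ] [ 0.59015462 -0.24285821  0.02      ]
```

Emit:
step_arm([
  {"grip":1,"delta_pos":[0.001,-0.003,-0.03],"twist":0.5},
  {"grip":1,"delta_pos":[0,0,-0.035],"twist":0},
  {"grip":1,"delta_pos":[0,0,-0.035],"twist":0},
  {"grip":1,"delta_pos":[0,0,-0.026],"twist":0},
  {"grip":1,"delta_pos":[0,0,-0.015],"twist":0},
  {"grip":0.5,"delta_pos":[0,0,0],"twist":0},
  {"grip":0,"delta_pos":[0,0,0],"twist":0},
  {"grip":0,"delta_pos":[0,0,0],"twist":0},
  {"grip":0,"delta_pos":[0,0,0],"twist":0},
  {"grip":0,"delta_pos":[0,0,0],"twist":0},
], force=60)

```text
clock: 3.72
position: [0.5508, -0.26, 0.0392]
ee_rot: [0.708, -0.03, 0.705, 0.029]
contact_force: [-0.3, -0.6, 0.2]
width: 0.0256
```

Emit:
step_arm([
  {"grip":0,"delta_pos":[0,0,0],"twist":0},
  {"grip":0,"delta_pos":[0,0,0],"twist":0},
  {"grip":0,"delta_pos":[0,0,0],"twist":0},
  {"grip":0,"delta_pos":[0,0,0],"twist":0},
])

```text
clock: 4.05
position: [0.5508, -0.2603, 0.0391]
ee_rot: [0.708, -0.03, 0.705, 0.029]
contact_force: [-0.3, 1.2, 7.3]
width: 0.0175
```

Emit:
step_arm([
  {"grip":0,"delta_pos":[0,0,0.02],"twist":0},
  {"grip":0,"delta_pos":[0,0,0.03],"twist":0},
  {"grip":0,"delta_pos":[0,0,0.03],"twist":0},
  {"grip":0,"delta_pos":[0.001,0.011,0.03],"twist":-2},
  {"grip":0,"delta_pos":[0.002,0.024,0],"twist":-4},
  {"grip":0,"delta_pos":[0.002,0.024,0],"twist":-4},
  {"grip":0,"delta_pos":[0.002,0.024,0],"twist":-4},
  {"grip":0,"delta_pos":[0.002,0.024,0],"twist":-4},
  {"grip":0,"delta_pos":[0.002,0.024,0],"twist":-4},
  {"grip":0,"delta_pos":[0,0,0],"twist":0},
])

```text
clock: 4.88
position: [0.56, -0.1244, 0.1473]
ee_rot: [0.699, 0.107, 0.7, -0.105]
contact_force: [-0.6, 0.1, -1.2]
width: 0.0173
```

Emit:
step_arm([
  {"grip":0,"delta_pos":[0,0,-0.03],"twist":0},
  {"grip":0,"delta_pos":[0,0,-0.02],"twist":0},
  {"grip":0,"delta_pos":[0,0,-0.006],"twist":0},
  {"grip":0,"delta_pos":[0,0,0],"twist":0},
])

```text
clock: 5.22
position: [0.559, -0.1286, 0.0895]
ee_rot: [0.698, 0.106, 0.701, -0.106]
contact_force: [-0.7, -0.4, -0.2]
width: 0.0174
```

```bash
python3 -c "
from h import *
st,c=snap('w5');a=cv2.cvtColor(c['img'],cv2.COLOR_RGB2BGR)
cv2.imwrite('pics/v4.png',cv2.resize(a[60:360,140:500],(800,600)[0:2],interpolation=2)[:600])
"
```

```text
5.2167 [ 0.559  -0.1286  0.0895] [[-0.004, 0.296, 0.955], [0.001, 0.955, -0.296], [-1.0, 0.0, -0.005]]
```

View pics/v4.png

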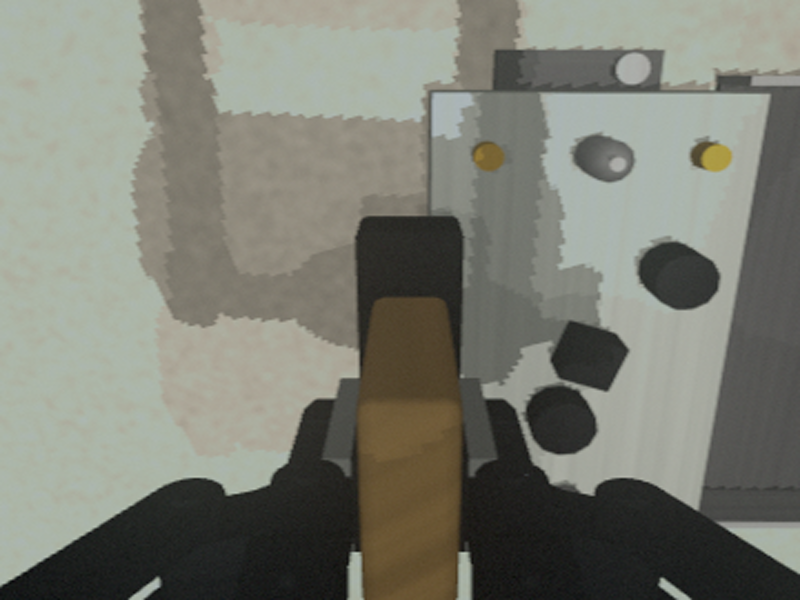

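w5 shows the foot parallel to the block's edge, half over the -y side, and still clear of the offcuts at (680,275), (590,355) and (560,420). I'll descend and then sweep.

Emit:
step_arm([
  {"grip":0,"delta_pos":[0,0,-0.01],"twist":0},
  {"grip":0,"delta_pos":[0,0,-0.002],"twist":0},
  {"grip":0,"delta_pos":[0,0,0],"twist":0},
])

```text
clock: 5.52
position: [0.5606, -0.1289, 0.0793]
ee_rot: [0.699, 0.106, 0.699, -0.106]
contact_force: [-0.2, 0.2, -1.2]
width: 0.0175
```

Emit:
step_arm([
  {"grip":0,"delta_pos":[0,0,-0.0025],"twist":0},
  {"grip":0,"delta_pos":[0,0,0],"twist":0},
])

```text
clock: 5.68
position: [0.5608, -0.1289, 0.0769]
ee_rot: [0.699, 0.106, 0.699, -0.106]
contact_force: [-1.0, -0.1, -0.6]
width: 0.0174
```

Emit:
step_arm([
  {"grip":0,"delta_pos":[0.0017,0.0055,0],"twist":0},
  {"grip":0,"delta_pos":[0.0034,0.011,0],"twist":0},
  {"grip":0,"delta_pos":[0.0034,0.011,0],"twist":0},
  {"grip":0,"delta_pos":[0.0034,0.011,0],"twist":0},
  {"grip":0,"delta_pos":[0.0034,0.011,0],"twist":0},
  {"grip":0,"delta_pos":[0.0034,0.011,0],"twist":0},
  {"grip":0,"delta_pos":[0.0034,0.011,0],"twist":0},
])

```text
clock: 6.27
position: [0.5831, -0.0557, 0.0769]
ee_rot: [0.699, 0.106, 0.699, -0.106]
contact_force: [0.4, -0.8, -1.8]
width: 0.0175
```

Emit:
step_arm([
  {"grip":0,"delta_pos":[0.0034,0.011,0],"twist":0},
  {"grip":0,"delta_pos":[0.0034,0.011,0],"twist":0},
  {"grip":0,"delta_pos":[0.0034,0.011,0],"twist":0},
  {"grip":0,"delta_pos":[0.0034,0.011,0],"twist":0},
  {"grip":0,"delta_pos":[0,0,0],"twist":0},
])

```text
clock: 6.68
position: [0.5971, -0.0109, 0.0768]
ee_rot: [0.699, 0.106, 0.699, -0.105]
contact_force: [0.2, -0.2, -1.1]
width: 0.0173
```

```bash
python3 -c "
from h import *
st,c=snap('w6');a=cv2.cvtColor(c['img'],cv2.COLOR_RGB2BGR)
cv2.imwrite('pics/v5.png',cv2.resize(a[40:360,140:560],(788,600),interpolation=2))
"
```

```text
6.6833 [ 0.5971 -0.0109  0.0768] [[0.001, 0.295, 0.956], [0.001, 0.956, -0.295], [-1.0, 0.001, 0.0]]
```

View pics/v5.png

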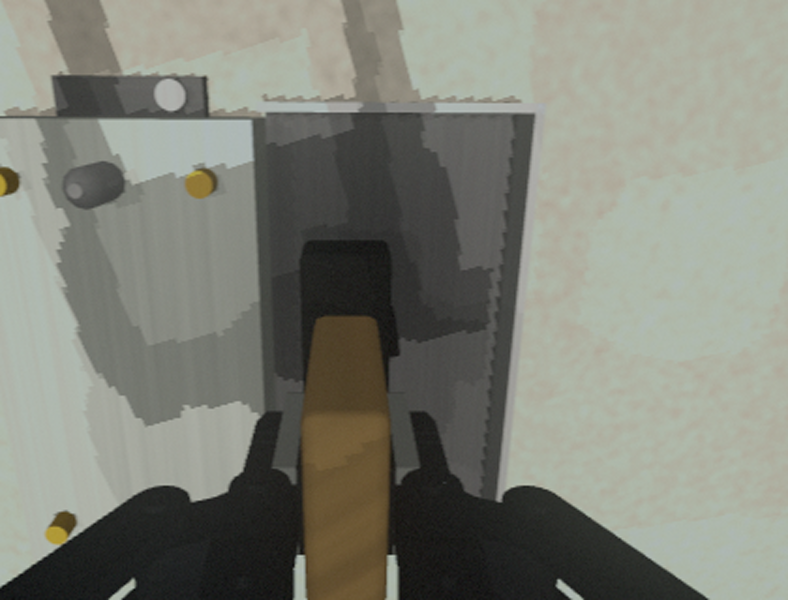

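The sweep view shows no offcuts left on the visible face. The foot's rear edge is past the block's edge, over the tray. I'll take the scraper back to its old spot.

Emit:
step_arm([
  {"grip":0,"delta_pos":[0,0,0.03],"twist":0},
  {"grip":0,"delta_pos":[0,0,0.03],"twist":0},
  {"grip":0,"delta_pos":[-0.004,-0.021,0.01],"twist":1},
  {"grip":0,"delta_pos":[-0.007,-0.038,0],"twist":3.5},
  {"grip":0,"delta_pos":[-0.007,-0.038,0],"twist":3.5},
  {"grip":0,"delta_pos":[-0.007,-0.038,0],"twist":3.5},
  {"grip":0,"delta_pos":[-0.007,-0.038,0],"twist":3.5},
  {"grip":0,"delta_pos":[-0.007,-0.038,0],"twist":3.5},
  {"grip":0,"delta_pos":[-0.007,-0.038,0],"twist":3.5},
  {"grip":0,"delta_pos":[0,0,0],"twist":0},
])

```text
clock: 7.57
position: [0.5489, -0.2706, 0.1468]
ee_rot: [0.706, -0.03, 0.707, 0.026]
contact_force: [0.4, 0.7, -1.0]
width: 0.0177
```

Emit:
step_arm([
  {"grip":0,"delta_pos":[0,0,-0.03],"twist":0},
  {"grip":0,"delta_pos":[0,0,-0.03],"twist":0},
  {"grip":0,"delta_pos":[0,0,-0.03],"twist":0},
  {"grip":0,"delta_pos":[0,0,-0.01],"twist":0},
  {"grip":0,"delta_pos":[0,0,0],"twist":0},
  {"grip":0,"delta_pos":[0,0,0],"twist":0},
])

```text
clock: 8.07
position: [0.5505, -0.2625, 0.0471]
ee_rot: [0.706, -0.029, 0.707, 0.029]
contact_force: [0.4, -0.4, -0.8]
width: 0.0174
```

```bash
python3 - <<'E'
from fit import *
from rig import manip
c=manip.get_image("top");a=c["img"][:,:,::-1]
pickle.dump(c,open("t2.pkl","wb"))
E
```

Emit:
step_arm([
  {"grip":0,"delta_pos":[0,0,-0.004],"twist":0},
  {"grip":0,"delta_pos":[0,0,-0.003],"twist":0},
  {"grip":0,"delta_pos":[0,0,-0.001],"twist":0},
  {"grip":0,"delta_pos":[0,0,0],"twist":0},
])

```text
clock: 8.45
position: [0.5505, -0.2622, 0.0392]
ee_rot: [0.707, -0.029, 0.706, 0.029]
contact_force: [-0.5, -0.8, -1.5]
width: 0.0173
```

Emit:
step_arm([
  {"grip":0.3,"delta_pos":[0,0,0],"twist":0},
  {"grip":0.6,"delta_pos":[0,0,0],"twist":0},
  {"grip":1,"delta_pos":[0,0,0],"twist":0},
  {"grip":1,"delta_pos":[0,0,0],"twist":0},
  {"grip":1,"delta_pos":[0,0,0],"twist":0},
  {"grip":1,"delta_pos":[0,0,0.02],"twist":0},
  {"grip":1,"delta_pos":[0,0,0.04],"twist":0},
  {"grip":1,"delta_pos":[0,0,0.04],"twist":0},
  {"grip":1,"delta_pos":[0,0,0.04],"twist":0},
  {"grip":1,"delta_pos":[0,0.02,0.02],"twist":-4},
])

```text
clock: 9.28
position: [0.5527, -0.2464, 0.2042]
ee_rot: [0.71, -0.006, 0.704, 0.001]
contact_force: [2.0, 0.3, 1.0]
width: 0.0852
```

Emit:
step_arm([
  {"grip":1,"delta_pos":[0,0.035,0],"twist":-4},
  {"grip":1,"delta_pos":[0,0.035,0],"twist":-4},
  {"grip":1,"delta_pos":[0,0.035,0],"twist":-4},
  {"grip":1,"delta_pos":[0,0.035,0],"twist":-4},
  {"grip":1,"delta_pos":[0,0.035,0],"twist":-2},
  {"grip":1,"delta_pos":[0,0,0],"twist":0},
  {"grip":1,"delta_pos":[0,0,0],"twist":0},
])

```text
clock: 9.87
position: [0.5502, -0.0655, 0.1991]
ee_rot: [0.699, 0.105, 0.699, -0.105]
contact_force: [-0.8, -0.5, -0.0]
width: 0.0855
```

```bash
python3 -c "
from h import *
st,c=snap('w7');a=cv2.cvtColor(c['img'],cv2.COLOR_RGB2BGR)
cv2.imwrite('pics/v6.png',cv2.resize(a[:,180:560],(570,600),interpolation=2))
"
```

```text
9.8667 [ 0.5502 -0.0655  0.1991] [[0.0, 0.293, 0.956], [-0.0, 0.956, -0.293], [-1.0, -0.0, 0.0]]
```

View pics/v6.png

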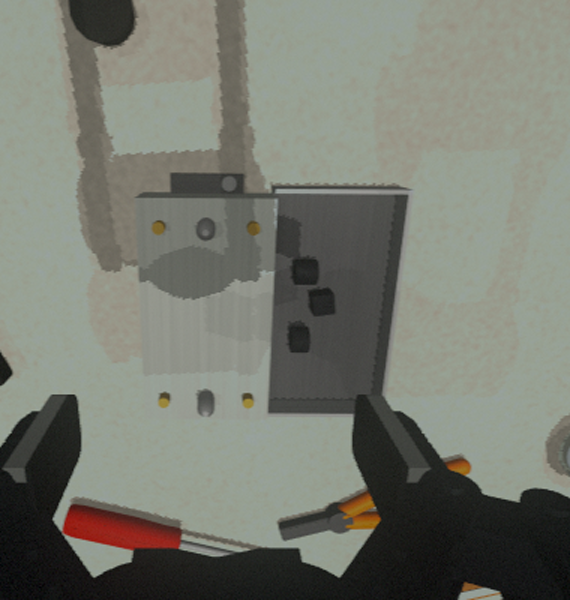

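v6 shows all three offcuts in the tray at (305,270), (321,301) and (299,338), with the face clear. I'll refine the mould pose from the brass pins in all the wrist views, and the plate from w1.

```bash
python3 - <<'E'
from fit import *
obs=[]
rot=lambda a:np.array([[np.cos(a),-np.sin(a)],[np.sin(a),np.cos(a)]])
L=np.array([[x,y] for x in(-.062,.062) for y in(-.03,.03)])
def pts(p,z): return np.c_[L@rot(p[2]).T+p[:2],np.full(4,z)]
for t in("w2","w3","w5","w6","w7"):
    k,im=load(t);s=im.astype(int);m=((s[...,0]-s[...,2]>45)&(s[...,1]-s[...,2]>25)).astype(np.uint8)
    n,lab,stt,cc=cv2.connectedComponentsWithStats(m)
    P=proj(k,pts([.577,-.080,np.radians(-17.3)],.042))
    for i,u in enumerate(P):
        c=[j for j in range(1,n) if stt[j,4]>8 and stt[j,4]<500 and np.hypot(*(cc[j]-u))<12]
        if len(c)==1: obs.append((t,k,i,cc[c[0]]))
def f(p): return np.concatenate([proj(k,pts(p,p[3])[i])[0]-u for t,k,i,u in obs])
r=least_squares(f,[.577,-.08,-.3,.042],loss="soft_l1",x_scale=.01)
print(len(obs),r.x,np.degrees(r.x[2]));
for (t,k,i,u),e in zip(obs,f(r.x).reshape(-1,2)):print(t,i,e.round(1))
for t in("w2","w5","w6","w7"):
    o2=[o for o in obs if o[0]==t]
    if len(o2)<2:continue
    g=lambda p:np.concatenate([proj(k,pts([p[0],p[1],p[2]],r.x[3])[i])[0]-u for _,k,i,u in o2])
    q=least_squares(g,r.x[:3],x_scale=.01).x;print(t,q.round(4),np.degrees(q[2]))
# grip segmentation in w1
k1,im=load("w1");s=im.astype(int);m=((s[...,0]-s[...,2]>35)).astype(np.uint8)[140:230,280:350]
n,lab,stt,cc=cv2.connectedComponentsWithStats(m);j=1+stt[1:,4].argmax();pp=np.argwhere(lab==j)[:,::-1].astype(np.float32)+[280,140]
print(cv2.boxPoints(cv2.minAreaRect(pp.astype(np.float32))).round(1).tolist())
E
```

```text
17 [ 0.57821397 -0.0804006  -0.30180492  0.04232967] -17.29214794317669
w2 0 [-0.8  0.3]
w2 1 [-0.7  0.2]
w2 2 [-0.5  0. ]
w2 3 [-0.4 -0.1]
w3 0 [-0.5  0.3]
w3 1 [-0.5 -0.1]
w3 2 [-0.3  0.1]
w3 3 [-0.4 -0.4]
w5 0 [ 0.6 -0.3]
w5 1 [-0.1 -0.6]
w6 0 [0.3 0.3]
w6 1 [ 0.7 -0.4]
w6 2 [-0.3  2.1]
w7 0 [0.1 0.1]
w7 1 [ 0.2 -0.2]
w7 2 [ 0.3 -0.2]
w7 3 [ 0.5 -0.4]
w2 [ 0.5783 -0.0797 -0.3037] -17.40029732139706
w5 [ 0.5784 -0.0807 -0.304 ] -17.418932073935018
w6 [ 0.5779 -0.0804 -0.3018] -17.289858917000785
w7 [ 0.5783 -0.0807 -0.3046] -17.44993700290085
[[301.5, 169.1999969482422], [317.0, 167.0], [323.8999938964844, 215.1999969482422], [308.29998779296875, 217.39999389648438]]
```

Emit:
step_arm([
  {"grip":1,"delta_pos":[-0.003,0.039,0.003],"twist":2.7},
  {"grip":1,"delta_pos":[-0.003,0.039,0.003],"twist":2.7},
  {"grip":1,"delta_pos":[-0.003,0.039,0],"twist":2.7},
  {"grip":1,"delta_pos":[-0.003,0.039,0],"twist":2.7},
  {"grip":1,"delta_pos":[-0.003,0.039,0],"twist":2.7},
  {"grip":1,"delta_pos":[-0.003,0.039,0],"twist":2.7},
  {"grip":1,"delta_pos":[-0.003,0.039,0],"twist":2.7},
  {"grip":1,"delta_pos":[-0.003,0.039,0],"twist":2.7},
  {"grip":1,"delta_pos":[0,0.039,0],"twist":2.7},
  {"grip":1,"delta_pos":[0,0.02,0],"twist":2.7},
])

```text
clock: 10.75
position: [0.5271, 0.3067, 0.2047]
ee_rot: [0.705, -0.061, 0.704, 0.062]
contact_force: [0.4, -0.0, 0.0]
width: 0.085
```

Emit:
step_arm([
  {"grip":1,"delta_pos":[0,0,0],"twist":0},
  {"grip":1,"delta_pos":[0,0,0],"twist":0},
])

```text
clock: 10.92
position: [0.5271, 0.3033, 0.2043]
ee_rot: [0.704, -0.061, 0.705, 0.06]
contact_force: [0.1, 0.6, -0.5]
width: 0.0857
```

```bash
python3 -c "
from h import *
st,c=snap('w8');a=cv2.cvtColor(c['img'],cv2.COLOR_RGB2BGR)
b=cv2.imread('pics/w1.png')
cv2.imwrite('pics/v7.png',np.hstack([cv2.resize(a[60:340,220:420],(428,600),interpolation=2),cv2.resize(b[110:250,265:350],(364,600),interpolation=2)]))
"
```

```text
10.9167 [0.5271 0.3033 0.2043] [[-0.0, -0.17, 0.985], [-0.001, 0.985, 0.17], [-1.0, -0.001, -0.0]]
```

View pics/v7.png

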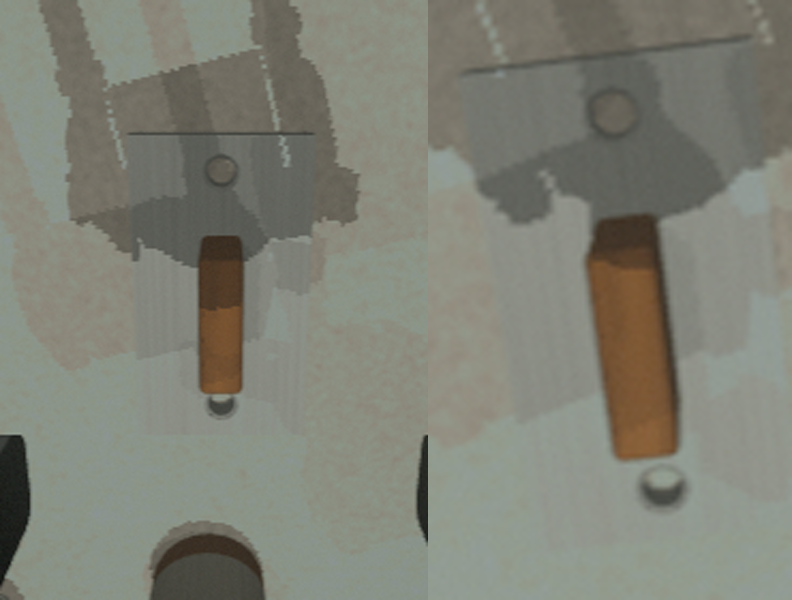

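In v7 the w8 panel shows the near hole at (221,170), the far hole at (221,404), and the grip top running from y=261 to 393 with x from 200 to 243. The w1 panel shows holes at (612,113) and (663,486), and grip top corners at (588,260), (655,256), (677,453) and (614,460).

```bash
python3 - <<'E'
from fit import *
k1,_=load("w1");k8,_=load("w8")
g=lambda x,y:(220+x/2.14,60+y/2.143); f=lambda x,y:(265+(x-428)/4.282,110+y/4.286)
for n,a,b,z in[("hn",(221,170),(612,113),.016),("hf",(221,404),(663,486),.016),("g1",(200,261),(588,260),.066),("g2",(243,261),(655,256),.066),("g3",(242,393),(677,453),.066),("g4",(200,393),(614,460),.066)]:
    x,e=tri([(k8,g(*a)),(k1,f(*b))]);print(n,x.round(4),np.abs(e).max(),ray(k8,g(*a),z).round(4),ray(k1,f(*b),z).round(4))
E
```

```text
hn [ 0.4916  0.2969 -0.0009] 0.1 [0.4896 0.2966 0.016 ] [0.4893 0.2977 0.016 ]
hf [0.6127 0.3185 0.014 ] 0.6 [0.6124 0.3178 0.016 ] [0.6113 0.3191 0.016 ]
g1 [0.5286 0.2935 0.0437] 0.2 [0.5224 0.2933 0.066 ] [0.5234 0.2947 0.066 ]
g2 [0.527  0.3132 0.0388] 0.7 [0.5192 0.3113 0.066 ] [0.5213 0.3133 0.066 ]
g3 [0.5796 0.3221 0.0668] 0.2 [0.5802 0.322  0.066 ] [0.5796 0.3223 0.066 ]
g4 [0.5837 0.3036 0.0647] 0.4 [0.5835 0.3032 0.066 ] [0.5828 0.3041 0.066 ]
```

Emit:
step_arm([
  {"grip":1,"delta_pos":[0.012,0.002,-0.02],"twist":0},
  {"grip":1,"delta_pos":[0.012,0.002,-0.035],"twist":0},
  {"grip":1,"delta_pos":[0,0,-0.035],"twist":0},
  {"grip":1,"delta_pos":[0,0,-0.035],"twist":0},
  {"grip":1,"delta_pos":[0,0,-0.03],"twist":0},
  {"grip":1,"delta_pos":[0,0,-0.018],"twist":0},
  {"grip":1,"delta_pos":[0,0,-0.004],"twist":0},
  {"grip":1,"delta_pos":[0,0,0],"twist":0},
  {"grip":1,"delta_pos":[0,0,0],"twist":0},
], force=110)

```text
clock: 11.72
position: [0.5517, 0.3068, 0.0289]
ee_rot: [0.705, -0.059, 0.704, 0.06]
contact_force: [1.2, 0.3, -0.2]
width: 0.0853
```

Emit:
step_arm([
  {"grip":0.5,"delta_pos":[-0.001,0.001,-0.002],"twist":0},
  {"grip":0.3,"delta_pos":[0,0,0],"twist":0},
  {"grip":0,"delta_pos":[0,0,0],"twist":0},
  {"grip":0,"delta_pos":[0,0,0],"twist":0},
  {"grip":0,"delta_pos":[0,0,0],"twist":0},
  {"grip":0,"delta_pos":[0,0,0],"twist":0},
  {"grip":0,"delta_pos":[0,0,0],"twist":0},
  {"grip":0,"delta_pos":[0,0,0],"twist":0},
  {"grip":0,"delta_pos":[0,0,0],"twist":0},
  {"grip":0,"delta_pos":[0,0,0],"twist":0},
], force=110)

```text
clock: 12.55
position: [0.5498, 0.3084, 0.0268]
ee_rot: [0.705, -0.061, 0.704, 0.06]
contact_force: [-0.0, -2.3, 5.4]
width: 0.0187
```

```bash
python3 -c "
from fit import *
snap('w9')
from rig import manip;c=manip.get_image('scene');pickle.dump(c,open('s9.pkl','wb'))"
```

```text
12.55 [0.5498 0.3084 0.0268] [[0.001, -0.17, 0.985], [-0.0, 0.985, 0.17], [-1.0, -0.001, 0.001]]
```

Emit:
step_arm([
  {"grip":0,"delta_pos":[0,0,0.01],"twist":0},
  {"grip":0,"delta_pos":[0,0,0.02],"twist":0},
  {"grip":0,"delta_pos":[0,0,0.025],"twist":0},
  {"grip":0,"delta_pos":[0,0,0.025],"twist":0},
  {"grip":0,"delta_pos":[0.001,-0.01,0.02],"twist":-1},
  {"grip":0,"delta_pos":[0.002,-0.02,0.01],"twist":-2},
  {"grip":0,"delta_pos":[0.002,-0.03,0],"twist":-2.2},
  {"grip":0,"delta_pos":[0.002,-0.03,0],"twist":-2},
  {"grip":0,"delta_pos":[0.002,-0.03,0],"twist":-2},
  {"grip":0,"delta_pos":[0.002,-0.03,0],"twist":-2},
])

```text
clock: 13.48
position: [0.5594, 0.1578, 0.1354]
ee_rot: [0.706, 0.009, 0.708, -0.009]
contact_force: [1.3, 0.3, -4.4]
width: 0.019
```

Emit:
step_arm([
  {"grip":0,"delta_pos":[0.002,-0.03,0],"twist":-2},
  {"grip":0,"delta_pos":[0.002,-0.03,0],"twist":-2},
  {"grip":0,"delta_pos":[0.002,-0.03,0],"twist":-2},
  {"grip":0,"delta_pos":[0.002,-0.03,0],"twist":-2},
  {"grip":0,"delta_pos":[0.002,-0.03,0],"twist":-2},
  {"grip":0,"delta_pos":[0.002,-0.03,0],"twist":-2},
  {"grip":0,"delta_pos":[0.002,-0.03,0],"twist":-2},
  {"grip":0,"delta_pos":[0.002,-0.02,0],"twist":-1},
  {"grip":0,"delta_pos":[0.001,-0.009,0],"twist":-1},
  {"grip":0,"delta_pos":[0,0,0],"twist":0},
])

```text
clock: 14.32
position: [0.5773, -0.0819, 0.1354]
ee_rot: [0.699, 0.108, 0.699, -0.108]
contact_force: [-0.8, 0.3, -3.6]
width: 0.0192
```

Emit:
step_arm([
  {"grip":0,"delta_pos":[0,0,-0.01],"twist":0},
  {"grip":0,"delta_pos":[0,0,-0.01],"twist":0},
  {"grip":0,"delta_pos":[0,0,0],"twist":0},
  {"grip":0,"delta_pos":[0,0,0],"twist":0},
])

```text
clock: 14.65
position: [0.576, -0.0785, 0.1143]
ee_rot: [0.698, 0.107, 0.7, -0.106]
contact_force: [0.2, -0.3, -3.9]
width: 0.0191
```

```bash
python3 -c "
from h import *
st,c=snap('w10');a=cv2.cvtColor(c['img'],cv2.COLOR_RGB2BGR);print(st['contact_force'],st['moment'],st['width'])
k=cam(c,st);print(proj(k,[[.5782-.062*.9545,-.0804+.062*.298,z] for z in(.058,.036)]))
cv2.imwrite('pics/v8.png',cv2.resize(a[20:320,140:500],(720,600),interpolation=2))
"
```

```text
14.65 [ 0.576  -0.0785  0.1143] [[-0.004, 0.298, 0.955], [0.001, 0.955, -0.298], [-1.0, 0.0, -0.004]]
[ 0.21681384 -0.2959342  -3.86768177] [ 0.0266973  -0.00998886  0.01545987] 0.01909171012338655
[[321.08435803 133.5876977 ]
 [321.32184845 129.98745734]]
```

View pics/v8.png

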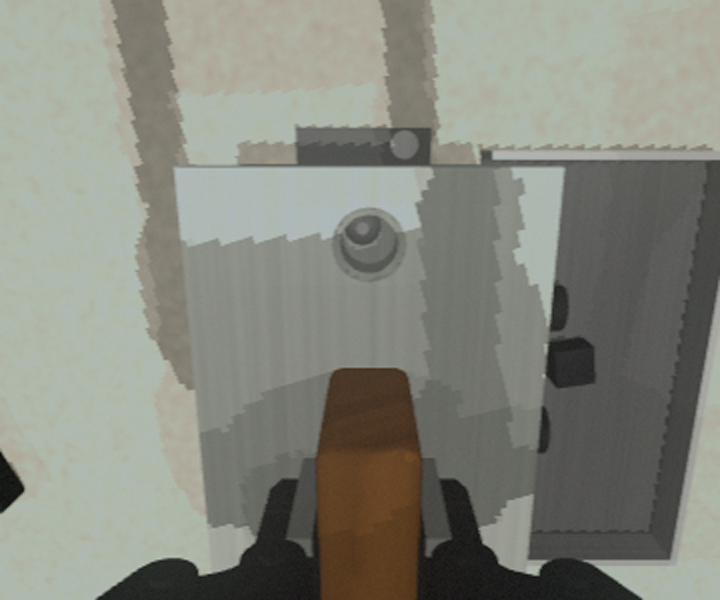

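v8: the hole mouth is centred at (369,243) and the dowel tip shows through it at (363,229), about 1 px from the prediction. I'll compute the offset.

```bash
python3 -c "
from fit import *
k,_=load('w10')
h=ray(k,(324.5,141.5),.1035);d=ray(k,(321.5,134.5),.058);print(h,d,'model dowel',.5782-.062*.9545,-.0804+.062*.298)
c=h[:2]+.062*np.array([.955,-.297]);print('plate centre',c)
"
```

```text
[ 0.51839601 -0.05966839  0.1035    ] [ 0.51962361 -0.06184535  0.058     ] model dowel 0.5190210000000001 -0.061924
plate centre [ 0.57760601 -0.07808239]
```

Emit:
step_arm([
  {"grip":0,"delta_pos":[0.001,-0.002,-0.01],"twist":0},
  {"grip":0,"delta_pos":[0,0,-0.01],"twist":0},
  {"grip":0,"delta_pos":[0,0,-0.004],"twist":0},
  {"grip":0,"delta_pos":[0,0,0],"twist":0},
  {"grip":0,"delta_pos":[0,0,0],"twist":0},
])

```text
clock: 15.12
position: [0.578, -0.0822, 0.0912]
ee_rot: [0.698, 0.107, 0.699, -0.107]
contact_force: [0.4, -0.6, -4.6]
width: 0.0188
```

Emit:
step_arm([
  {"grip":0,"delta_pos":[0,0,0],"twist":0},
  {"grip":0,"delta_pos":[0,0,0],"twist":0},
  {"grip":0,"delta_pos":[0,0,0],"twist":0},
])

```text
clock: 15.37
position: [0.5787, -0.0824, 0.0923]
ee_rot: [0.699, 0.107, 0.699, -0.107]
contact_force: [0.3, -0.1, -4.8]
width: 0.0186
```

```bash
python3 -c "
from fit import *
st,c=snap('w11');a=cv2.cvtColor(c['img'],cv2.COLOR_RGB2BGR)
cv2.imwrite('pics/v9.png',cv2.resize(a[90:190,270:380],(660,600),interpolation=2))
k=cam(c,st);print(proj(k,[[.519,-.0619,.058]]))
"
```

```text
15.3667 [ 0.5787 -0.0824  0.0923] [[0.001, 0.3, 0.954], [-0.0, 0.954, -0.3], [-1.0, 0.0, 0.001]]
[[325.89746833 130.89829268]]
```

View pics/v9.png

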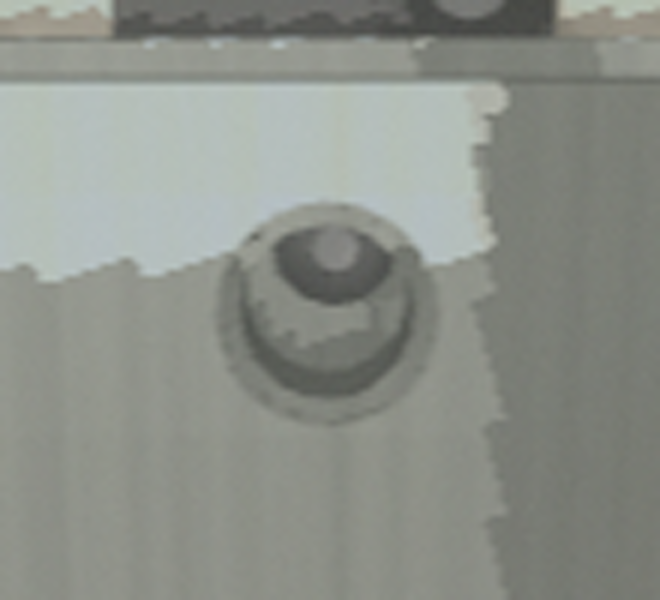

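v9: the mouth is centred at (328,314) and the dowel tip is at (336,247), matching the prediction.

```bash
python3 -c "
from fit import *
k,_=load('w11')
for z in(.0815,):
  h=ray(k,(324.7,142.3),z);d=ray(k,(326,131.2),.058);m=np.array([.519,-.0619]);print(h,d,'need',m-h[:2],d[:2]-h[:2], 'mould axes',[ (d-h)[:2]@np.array(v) for v in([.9545,-.298],[.298,.9545])])
"
```

```text
[ 0.52149456 -0.06344143  0.0815    ] [ 0.51917056 -0.0618946   0.058     ] need [-0.00249456  0.00154143] [-0.00232401  0.00154683] mould axes [np.float64(-0.0026792192963232026), np.float64(0.0007838934829891517)]
```

Emit:
step_arm([
  {"grip":0,"delta_pos":[-0.002,0.0015,0],"twist":0},
  {"grip":0,"delta_pos":[0,0,0],"twist":0},
  {"grip":0,"delta_pos":[0,0,0],"twist":0},
  {"grip":0,"delta_pos":[0,0,-0.005],"twist":0},
  {"grip":0,"delta_pos":[0,0,-0.005],"twist":0},
  {"grip":0,"delta_pos":[0,0,-0.003],"twist":0},
  {"grip":0,"delta_pos":[0,0,0],"twist":0},
  {"grip":0,"delta_pos":[0,0,0],"twist":0},
])

```text
clock: 16.08
position: [0.576, -0.0807, 0.0783]
ee_rot: [0.699, 0.107, 0.699, -0.107]
contact_force: [-0.8, 0.2, -5.2]
width: 0.0186
```

Emit:
step_arm([
  {"grip":0,"delta_pos":[0,0,-0.004],"twist":0},
  {"grip":0,"delta_pos":[0,0,-0.003],"twist":0},
  {"grip":0,"delta_pos":[0,0,0],"twist":0},
  {"grip":0,"delta_pos":[0,0,0],"twist":0},
])

```text
clock: 16.42
position: [0.5761, -0.0807, 0.0715]
ee_rot: [0.699, 0.107, 0.699, -0.107]
contact_force: [-0.6, -0.2, -4.8]
width: 0.0186
```

Emit:
step_arm([
  {"grip":0,"delta_pos":[0,0,-0.003],"twist":0},
  {"grip":0,"delta_pos":[0,0,-0.002],"twist":0},
  {"grip":0,"delta_pos":[0,0,0],"twist":0},
  {"grip":0,"delta_pos":[0,0,0],"twist":0},
])

```text
clock: 16.75
position: [0.5767, -0.0808, 0.068]
ee_rot: [0.699, 0.107, 0.699, -0.107]
contact_force: [-1.5, 1.2, 6.1]
width: 0.0186
```

Emit:
step_arm([
  {"grip":0,"delta_pos":[0,0,-0.002],"twist":0},
  {"grip":0,"delta_pos":[0,0,-0.002],"twist":0},
  {"grip":0,"delta_pos":[0,0,0],"twist":0},
  {"grip":0,"delta_pos":[0,0,0],"twist":0},
])

```text
clock: 17.08
position: [0.5767, -0.0808, 0.0644]
ee_rot: [0.699, 0.107, 0.698, -0.107]
contact_force: [-2.8, 0.9, 7.5]
width: 0.0185
```

Emit:
step_arm([
  {"grip":0,"delta_pos":[0,0,-0.001],"twist":0},
  {"grip":0,"delta_pos":[0,0,-0.001],"twist":0},
  {"grip":0,"delta_pos":[0,0,0],"twist":0},
  {"grip":0,"delta_pos":[0,0,0],"twist":0},
])

```text
clock: 17.42
position: [0.5768, -0.0808, 0.0628]
ee_rot: [0.7, 0.107, 0.698, -0.107]
contact_force: [-3.3, 0.6, 9.0]
width: 0.0191
```

Emit:
step_arm([
  {"grip":0,"delta_pos":[0,0,-0.001],"twist":0},
  {"grip":0,"delta_pos":[0,0,-0.001],"twist":0},
  {"grip":0,"delta_pos":[0,0,0],"twist":0},
  {"grip":0,"delta_pos":[0,0,0],"twist":0},
  {"grip":0,"delta_pos":[0,0,0],"twist":0},
])

```text
clock: 17.83
position: [0.5768, -0.0808, 0.0628]
ee_rot: [0.7, 0.107, 0.698, -0.107]
contact_force: [-6.9, 1.9, 21.2]
width: 0.0187
```

Emit:
step_arm([
  {"grip":0,"delta_pos":[0.0005,0,-0.0005],"twist":0},
  {"grip":0,"delta_pos":[0,0,0],"twist":0},
  {"grip":0,"delta_pos":[0,0,0],"twist":0},
  {"grip":0,"delta_pos":[0,0,0],"twist":0},
  {"grip":0,"delta_pos":[0,0,0],"twist":0},
  {"grip":0,"delta_pos":[0,0,0],"twist":0},
  {"grip":0,"delta_pos":[0,0,0],"twist":0},
])

```text
clock: 18.42
position: [0.5767, -0.0808, 0.0627]
ee_rot: [0.7, 0.107, 0.698, -0.107]
contact_force: [-8.9, 1.7, 24.1]
width: 0.0189
```

```bash
python3 - <<'E'
from fit import *
from rig import manip
st,c=snap("w12");print(st["contact_force"].round(1),st["moment"].round(2),st["width"])
kt=cam(d["top"]);a=d["top"]["img"].astype(int);b=manip.get_image("top")["img"].astype(int)
df=np.abs(a-b).max(2)
for n,p in dict(bottle=(.737,.326,.1),beaker=(.797,.186,.04),jar=(.736,-.35,.04),bung=(.383,-.087,.02),dish=(.364,.082,.02),pliers_px=None,screw_px=None).items():
    u,v=(proj(kt,p)[0] if p else {"pliers_px":(325,122),"screw_px":(400,135)}[n]);u,v=int(u),int(v);w=df[v-18:v+18,u-18:u+18];print(n,(w>40).mean().round(3))
s=b[195:255,422:457];m=((s[...,0]-s[...,2]>25)&(s.sum(2)>100));print("scraper handle px",m.sum(),np.argwhere(m)[:,::-1].mean(0)+[422,195])
s=a[195:255,422:457];m=((s[...,0]-s[...,2]>25)&(s.sum(2)>100));print("before",m.sum(),np.argwhere(m)[:,::-1].mean(0)+[422,195])
E
```

```text
18.4167 [ 0.5767 -0.0808  0.0627] [[0.002, 0.299, 0.954], [-0.001, 0.954, -0.299], [-1.0, -0.0, 0.002]]
[-8.9  1.7 24.1] [0.17 1.48 0.  ] 0.018897231930744184
bottle 0.0
beaker 0.0
jar 0.0
bung 0.968
dish 0.225
pliers_px 0.049
screw_px 0.378
scraper handle px 600 [432.705      227.09333333]
before 206 [444.32038835 222.46601942]
```

Emit:
step_arm([
  {"grip":0,"delta_pos":[-0.001,0,0],"twist":0},
  {"grip":0,"delta_pos":[-0.0005,0,0],"twist":0},
  {"grip":0,"delta_pos":[0,0,0],"twist":0},
  {"grip":0,"delta_pos":[0,0,0],"twist":0},
])

```text
clock: 18.85
position: [0.5768, -0.0808, 0.0628]
ee_rot: [0.701, 0.107, 0.697, -0.107]
contact_force: [-5.1, 2.4, 22.7]
width: 0.0185
```

```bash
python3 - <<'E'
from fit import *
st,c=snap("w13");print(st["contact_force"].round(1),st["moment"].round(2));im=c["img"]
k=cam(c,st)
s=im.astype(int);m=((s[...,0]-s[...,2]>45)&(s[...,1]-s[...,2]>25)).astype(np.uint8);n,lab,stt,cc=cv2.connectedComponentsWithStats(m);print([ (cc[j].round(),stt[j,4]) for j in range(1,n) if stt[j,4]>6])
# edge of plate near end: expected at z=.052 top / .036 bottom; vertical gradient along centre columns
for z in(.052,.054,.036):print(z,proj(k,[[.5782-.08*.9545+y*.298,-.0804+.08*.298+y*.9545,z] for y in(-.04,.0,.04)]).round(1).tolist())
g=cv2.cvtColor(im,cv2.COLOR_RGB2GRAY).astype(int)
for u in(250,280,380,410):print(u,g[90:135,u].tolist())
E
```

```text
18.85 [ 0.5768 -0.0808  0.0628] [[0.005, 0.3, 0.954], [-0.001, 0.954, -0.3], [-1.0, 0.001, 0.005]]
[-5.1  2.4 22.7] [0.22 1.17 0.  ]
[(array([324., 305.]), np.int32(5629)), (array([ 47., 266.]), np.int32(19)), (array([ 55., 270.]), np.int32(9)), (array([ 31., 277.]), np.int32(8)), (array([  8., 291.]), np.int32(8)), (array([ 15., 296.]), np.int32(8)), (array([  1., 362.]), np.int32(16)), (array([578., 387.]), np.int32(542))]
0.052 [[236.7, 101.5], [324.2, 101.5], [411.7, 101.4]]
0.054 [[235.6, 101.6], [324.2, 101.6], [412.9, 101.5]]
0.036 [[244.9, 100.7], [324.2, 100.7], [403.4, 100.6]]
250 [191, 192, 191, 191, 189, 176, 151, 151, 152, 154, 107, 129, 116, 173, 193, 191, 193, 192, 192, 192, 192, 193, 192, 192, 192, 192, 192, 193, 192, 193, 191, 192, 193, 193, 192, 193, 193, 193, 192, 192, 192, 174, 151, 151, 151]
280 [190, 192, 191, 176, 157, 158, 156, 156, 157, 156, 104, 131, 116, 173, 192, 192, 192, 192, 192, 193, 193, 193, 192, 193, 192, 192, 192, 193, 192, 193, 192, 192, 193, 193, 193, 192, 193, 192, 193, 192, 192, 154, 154, 153, 155]
380 [186, 188, 189, 190, 191, 190, 152, 150, 151, 149, 99, 123, 112, 122, 130, 131, 129, 130, 131, 130, 129, 130, 129, 129, 130, 128, 127, 130, 126, 128, 129, 130, 128, 129, 129, 129, 129, 130, 127, 129, 128, 128, 127, 128, 128]
410 [149, 187, 187, 186, 188, 188, 187, 103, 103, 102, 106, 126, 113, 172, 191, 192, 192, 192, 191, 191, 191, 191, 190, 190, 191, 189, 190, 191, 191, 190, 191, 191, 191, 191, 191, 190, 190, 190, 191, 191, 191, 191, 190, 191, 191]
```

Emit:
step_arm([
  {"grip":0,"delta_pos":[0.001,0,-0.0005],"twist":0},
  {"grip":0,"delta_pos":[0,0,-0.0005],"twist":0},
  {"grip":0,"delta_pos":[0,0,0],"twist":0},
  {"grip":0,"delta_pos":[0,0,0],"twist":0},
  {"grip":0,"delta_pos":[0,0,0],"twist":0},
  {"grip":0,"delta_pos":[0,0,0],"twist":0},
])

```text
clock: 19.4
position: [0.5767, -0.0808, 0.0627]
ee_rot: [0.7, 0.107, 0.698, -0.107]
contact_force: [-9.2, 2.2, 29.2]
width: 0.0186
```

```bash
python3 - <<'E'
from fit import *
st,c=snap("w14");print(st["contact_force"].round(1),st["moment"].round(2),st["width"])
# plate: far-edge/near-edge & tilt check via upper hole mouth: compare to prediction at plate top z=.052
k=cam(c,st);print(proj(k,[[.519,-.0619,.058],[.519,-.0619,.052]]))
# bystander motion in the two scene pictures (scene0 vs now), arm-free areas
from rig import manip
a=d["scene"]["img"].astype(int);s=manip.get_image("scene");b=s["img"].astype(int);df=np.abs(a-b).max(2)
for n,(x0,y0,x1,y1) in dict(bung=(260,190,278,208),dish=(302,170,325,190),pliers=(338,258,402,296),screw=(262,292,348,310),bottle=(436,178,467,228),beaker=(412,220,442,262),jar=(214,290,248,330),scraper=(222,230,252,272),tray=(315,208,352,258)).items():print(n,(df[y0:y1,x0:x1]>40).mean().round(3))
E
```

```text
19.4 [ 0.5767 -0.0808  0.0627] [[0.003, 0.299, 0.954], [-0.001, 0.954, -0.299], [-1.0, 0.0, 0.003]]
[-9.2  2.2 29.2] [ 0.3   1.64 -0.03] 0.0186373611185567
[[324.39840713 143.11848368]
 [324.37066934 141.26562965]]
bung 0.586
dish 0.33
pliers 0.0
screw 0.0
bottle 0.0
beaker 0.0
jar 0.0
scraper 0.015
tray 0.03
```

```bash
python3 -c "
from rig import manip
print(manip.sign_off())"
```

```text
the job is handed in; nothing more can be done
None
```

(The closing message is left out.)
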